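Turn the drying clay beads and cover the bowl

ROBOT

A 6-joint arm with a two-finger parallel gripper is mounted at the origin on the work surface. World frame = base frame: x ahead of the robot, y to its left, z up, the work surface at z = 0. Lengths are in m, angles in rad, forces in N, time in s.
With the tool pointing down it reaches from about 0.425 to 0.95 m from the base axis. Payload 3.5 kg.
Tool frame: the origin (TCP) lies between the finger pads; the fingertips stand 19 mm ahead of it and the grasp point (between the pads) is the TCP; z points along the fingers, y is the line along which they close (so a half turn about z gives the same grasp; the last joint's range is limited). The gripper opens to 85 mm and grips with 20 to 120 N. Pads are 22 mm wide; open, the fingers measure 114 mm over their backs; the gripper's body (76 mm by 85 mm) begins 54 mm behind the grasp point. The pads swing forward as they close: fully open they stand 13 mm farther back than shut.
Start: joints at [1.076, 0.286, 1.577, -0, 1.279, -0.15], TCP at [0.228, 0.635, 0.25] pointing down, gripper open.
Joint ranges: [-2.77, 2.77], [-0.9, 2.22], [0.21, 2.48], [-1.53, 4.67], [0.24, 2.81], [-2.84, 2.84]. Speed limits (rad/s): [2.79, 2.79, 3.14, 3.14, 3.14, 3.14].

INTERFACE

Orientations are given as a unit quaternion [x, y, z, w].
In Python, from plant import monitor, eyes, ctrl gives the robot as it stands.
- The arm moves only by the shell command python3 -m handwheel 'ROWS' [FORCE]. ROWS is JSON, a list of rows, each a list of 7 numbers: the shift along the tool's x, y, z in units of 40 cm (1.0 is 40 cm), then the turn, a rotation vector about the tool's x, y, z in units of pi rad (1.0 is pi rad), then the opening, from -1 (shut) to 1 (fully open). A call has 1 to 12 rows; each row is the pose to reach, as a shift and turn from the pose commanded when the call began, along the tool's axes at that moment, turning the shorter way round; what a row does not reach only later rows make up. A row lasts 1/8 s, in which the tool goes at most 62.5 mm and 10.7 degrees, less where a joint would pass 70% of its speed; a pose out of reach is approached as far as the arm can. A call with a number of a shift or a turn outside -1 to 1 is refused whole. A call with a gripper value outside its range is refused whole. The fingers move at their own pace and stop on an object; FORCE is the grip in N (left out, the last holds). Time passes only in rows, so rows that repeat a pose let the fingers close. It gives the time, the measured TCP pose, the force, the opening and the grip force at its end, in the units of the state.
- monitor.get_state(): the state, without advancing time (a new reading comes with each control period).
- eyes.read_camera(name): name is "scene" or "top"; returns the picture (400x640x3 uint8, red, green, blue); there is no depth.
- eyes.camera_params(name): a dict with "K" (3x3 intrinsics, pixels), "R" (3x3) and "t" (3): a world point X has camera coordinates R X + t. Camera axes: x right, y down, z forward; pixel columns grow to the right and rows downward; lengths in m; the calibration is good to about 2 mm. A picture is of the moment at which its call begins. camera_params takes no time and is no camera call.
- ctrl.sign_off(): hands the job in; it is judged then, once.
The state is a dict: "time": time; "qpos": joint angles; "dq": joint speeds; "joint_efforts": joint torques, N m; "eef_pos": TCP position; "tcp_rot": TCP orientation; "contact_force": force on the tool from outside, world axes, zero at the start; "wrist_torque": the same for the moment, N m; "opening": opening from 0.0 (shut) to 1.0 (fully open); "finger_force": force on a finger pad.
Only numpy, scipy, OpenCV 4.12 (cv2) and the standard library are available. Lean on these libraries where they do the work, as an engineer would, in place of code of your own. Each camera call takes 0.05 s, during which the arm holds its last target. There are 200 camera calls.

TASK

Take the wooden paddle from the square jar and stir the clay beads drying in the bowl: keep the blade down close to the bowl's floor and go round at least two full turns, until no bead lies where it was (each has shifted by 10 mm or more). Stand the paddle back in its jar, then take just the top cover board from the sloping rack and set it down level on the bowl, middle over middle, letting go only once it rests on the rim. Keep all beads in the bowl and leave the other boards and the things lying about where they are.

Things in the scene. Friction and masses are not known exactly. Their poses are not given: they have to be found in the camera images.
- bowl: Round grey stoneware bowl, heavy, stands firm on the table and does not shift. Height 70 mm; outer radius 60 mm at the foot, 77 mm at height 30 mm, 83 mm at the rim; wall 6 mm, inner floor 8 mm above the table. Holds seven beads. Origin: centre of its underside, z up; it may stand at any yaw.
- bowl_rim (a point): Centre of the bowl's mouth, at rim height, 70 mm above the table.
- bead0: Bone-dry clay bead, ball of 26 mm diameter with a small hole through it, about 18 g, lying loose in the bowl. Origin: the ball's centre.
- bead1: Bone-dry clay bead, ball of 26 mm diameter with a small hole through it, about 18 g, lying loose in the bowl. Origin: the ball's centre.
- bead2: Bone-dry clay bead, ball of 26 mm diameter with a small hole through it, about 18 g, lying loose in the bowl. Origin: the ball's centre.
- bead3: Bone-dry clay bead, ball of 26 mm diameter with a small hole through it, about 18 g, lying loose in the bowl. Origin: the ball's centre.
- bead4: Bone-dry clay bead, ball of 26 mm diameter with a small hole through it, about 18 g, lying loose in the bowl. Origin: the ball's centre.
- bead5: Bone-dry clay bead, ball of 26 mm diameter with a small hole through it, about 18 g, lying loose in the bowl. Origin: the ball's centre.
- bead6: Bone-dry clay bead, ball of 26 mm diameter with a small hole through it, about 18 g, lying loose in the bowl. Origin: the ball's centre.
- jar: Square open stoneware tool jar, fixed, 86 x 86 mm outside, 130 mm high, wall and floor 7 mm. Holds the stirring paddle and nothing else. Stands to the left or the right of the bowl. Origin: centre of its underside, z up, sides along its x and y.
- paddle: Wooden stirring paddle, 255 mm long, about 70 g: square handle 14 x 14 mm, and for its lowest 80 mm a flat blade 34 mm wide (along its y) and 9 mm thick (along its x). It stands blade down in the jar, leaning about 26 degrees: foot at the jar's +x wall, handle on the rim of the jar's -x wall, the top towards the robot's side. Origin: middle of the blade's lower end; z runs up along the handle.
- paddle_tip (a point): Middle of the blade's lower end (the paddle's origin).
- paddle_grip (a point): Point on the handle's axis 212 mm above the tip, 43 mm below the handle's top end; a good place to hold it. In the jar the handle is free for 60 mm below this point.
- rack: Sloping plywood rack, fixed; its deck (206 x 204 mm) slopes 28 degrees, low at its front (-x) where a lip stops the boards, high at the back. Stands on the other side of the bowl from the jar. Origin: centre of its footprint at table height.
- board2: Top board of three alike: square plywood cover, 200 x 200 x 12 mm, about 220 g. Two through slots, 80 mm long (along x), from 20 to 58 mm either side of the middle (along y), leave a bridge 40 mm wide in the middle to hold it by, a finger in each slot. Origin: centre of its underside; z square to the board, leaning 28 degrees towards the rack's front (-x).
- board1: Middle board of the stack, the same in shape, right under the top one. The slots of all three line up: fingers put in deeper than 12 mm also catch this board.
- board0: Lowest board of the stack, the same in shape, on the rack's deck.
- board2_bridge (a point): Middle of the top board's upper face, on the bridge (12 mm above the board's origin along its z).
- stone: Bystander: smooth grey burnishing stone, 60 mm across, 26 mm high, loose. Origin at its underside.
- rib: Bystander: flat wooden rib, 100 x 50 x 6 mm, loose. Origin at its underside.
- rolling_pin: Bystander: wooden rolling pin, 340 mm long, 44 mm thick, loose, beyond the bowl. Origin: under its middle, x along it.
Mind the look-alikes: they are no part of the job. What is shaped like the jar but blue or purple is not meant.

How it is judged:
By the outcome, as a careful person would: the job done as asked, in the order asked, and still so for the second after the job is handed in, with the robot touching nothing.
It also fails if it takes over 72 s, if anything falls off the work surface, if the arm or the gripper's body presses on something with over 40 N, if the wrist force passes 120 N, or if a joint passes its speed limit or range.

## Working session

There is one attempt and no reset: what is moved stays moved. The work goes in short steps, Python scripts to look and compute and a shell command to move; the robot and the scene stay as the last step left them, time stands still between calls to the robot, and variables do not carry over. Pictures are saved under pics/ and viewed, at most 10 in all, crops included, and the job is handed in when it is done.

```bash
ls; mkdir -p pics; python3 - <<'E'
from plant import monitor, eyes, ctrl
import cv2,numpy as np
print(monitor.get_state())
for n in("scene","top"):
    im=eyes.read_camera(n); cv2.imwrite(f"pics/{n}0.png",im[:,:,::-1]); p=eyes.camera_params(n); print(n,p, -np.array(p["R"]).T@np.array(p["t"]))
E
```

```text
pics
{'time': 0.0, 'qpos': array([ 1.07599424e+00,  2.87187441e-01,  1.57822416e+00,  1.72434398e-05,
        1.27860213e+00, -1.49993637e-01]), 'dq': array([ 0.00042443,  0.00108226,  0.00010386, -0.00017647,  0.0009113 ,
        0.00114848]), 'joint_efforts': array([ 1.08118769e-03, -4.05974865e+01, -2.92632258e+01, -3.79493463e-05,
        5.73531288e-03, -5.85299745e-06]), 'eef_pos': array([0.22782209, 0.63471996, 0.24890708]), 'tcp_rot': array([ 1.71553758e-01,  9.85174017e-01, -1.14555247e-03, -3.91376507e-04]), 'contact_force': array([-0.2117158 , -0.59699134, -0.50876927]), 'wrist_torque': array([ 0.00165709, -0.02195845, -0.03345104]), 'finger_force': 0.0, 'opening': 1.002320134393412}
scene {'K': array([[478.70417897,   0.        , 312.17106911],
       [  0.        , 478.70417897, 191.51308956],
       [  0.        ,   0.        ,   1.        ]]), 'R': array([[ 0.50807852,  0.86129746, -0.00478617],
       [ 0.65221271, -0.38835718, -0.65099714],
       [-0.56256093,  0.32763606, -0.75906509]]), 't': array([-0.34630578, -0.26574386,  1.59466615])} [ 1.24636892 -0.32740138  1.03579943]
top {'K': array([[402.70607924,   0.        , 318.07672004],
       [  0.        , 402.70607924, 201.83953615],
       [  0.        ,   0.        ,   1.        ]]), 'R': array([[ 0.01419009, -0.99988208, -0.0058706 ],
       [-0.98641837, -0.01303769, -0.16373398],
       [ 0.16363814,  0.00811427, -0.98648706]]), 't': array([0.05723378, 0.58919707, 1.229227  ])} [0.37923424 0.05493451 1.3094241 ]
```

View pics/scene0.png

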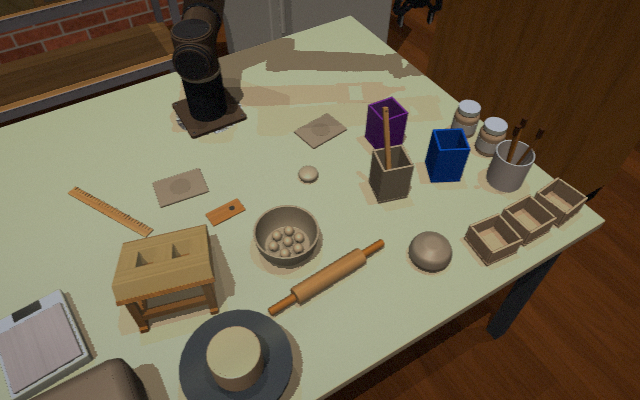

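View pics/top0.png

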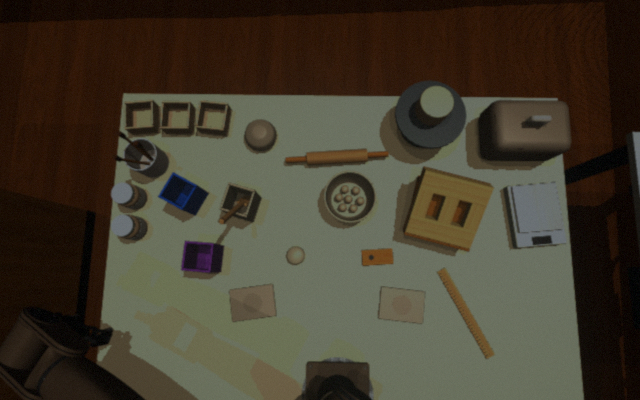

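Both views show three jars of one shape: purple at scene (385,125), blue at (447,155), and grey with the paddle at (390,175), which is (240,203) in top. The grey one fits, since it's stoneware and holds the paddle. The bowl is at scene (286,237), top (350,198). The rack with its boards is at scene (165,265), top (447,210). I'll confirm with one enlarged composite.

```bash
python3 - <<'E'
import cv2,numpy as np
s=cv2.imread("pics/scene0.png");t=cv2.imread("pics/top0.png")
def c(im,x,y,w,h,k):
    o=cv2.resize(im[y:y+h,x:x+w],None,fx=k,fy=k,interpolation=cv2.INTER_CUBIC)
    for i in range(0,w,10): cv2.line(o,(i*k,0),(i*k,4 if i%50 else 12),(0,0,255),1)
    for i in range(0,h,10): cv2.line(o,(0,i*k),(4 if i%50 else 12,i*k),(0,0,255),1)
    cv2.putText(o,f"{x},{y}",(14,20),0,.45,(0,0,255),1); return cv2.convertScaleAbs(o,alpha=1.3)
a=c(s,360,95,60,110,5)   #300x550... 
b=c(t,210,170,60,50,4)*1
b=cv2.resize(b,(240,200))
d=c(t,395,160,110,100,4)
e=c(t,205,170,64,50,6)
f=c(s,105,220,120,60,3)
W=np.zeros((600,800,3),np.uint8)
def put(o,x,y):
    h=min(o.shape[0],600-y);w=min(o.shape[1],800-x);W[y:y+h,x:x+w]=o[:h,:w]
put(a,0,0);put(e,305,0);put(c(t,395,160,110,96,3),305,305);put(c(s,105,220,55,90,3),640,305)
cv2.imwrite("pics/crop1.png",W)
E
```

```text
(no output)
```

View pics/crop1.png

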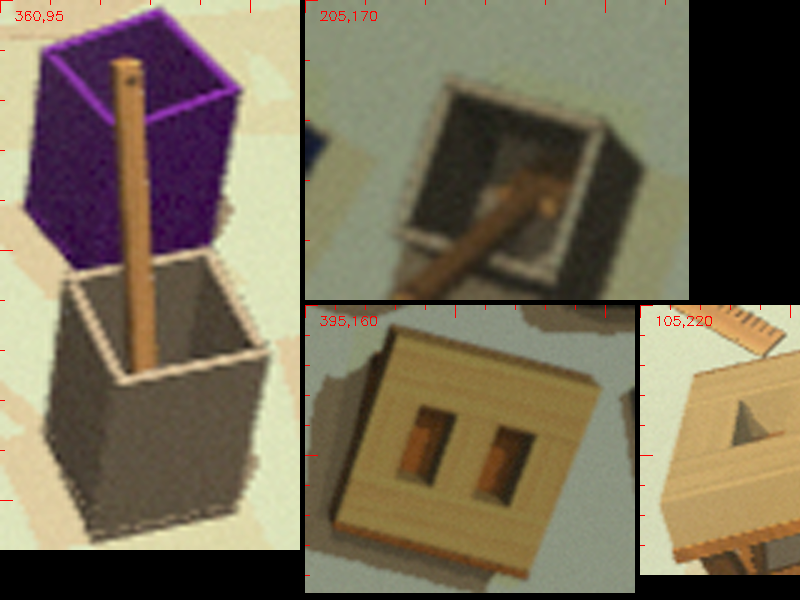

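The crop confirms it: the grey jar with light rims holds the paddle. Its rim corners are about (229,183), (255,190), (246,217), (221,209) in top and (414,165), (384,171), (373,150), (402,145) in scene. One more composite for the rack, bowl and paddle top.

```bash
python3 - <<'E'
import cv2,numpy as np
s=cv2.imread("pics/scene0.png");t=cv2.imread("pics/top0.png")
def c(im,x,y,w,h,k):
    o=cv2.convertScaleAbs(cv2.resize(im[y:y+h,x:x+w],None,fx=k,fy=k,interpolation=cv2.INTER_CUBIC),alpha=1.3)
    for i in range(0,w,10): cv2.line(o,(i*k,0),(i*k,4 if i%50 else 12),(0,0,255),1)
    for i in range(0,h,10): cv2.line(o,(0,i*k),(4 if i%50 else 12,i*k),(0,0,255),1)
    return o
W=np.zeros((600,800,3),np.uint8)
def put(o,x,y):
    h=min(o.shape[0],600-y);w=min(o.shape[1],800-x);W[y:y+h,x:x+w]=o[:h,:w]
put(c(s,108,220,120,82,4),0,0)
put(c(t,205,200,50,50,6),490,0)
put(c(s,250,200,75,70,3),0,335)
put(c(t,320,170,60,60,4),235,335)
put(c(s,372,98,30,40,7),490,305)
cv2.imwrite("pics/crop2.png",W)
E
```

```text
(no output)
```

View pics/crop2.png

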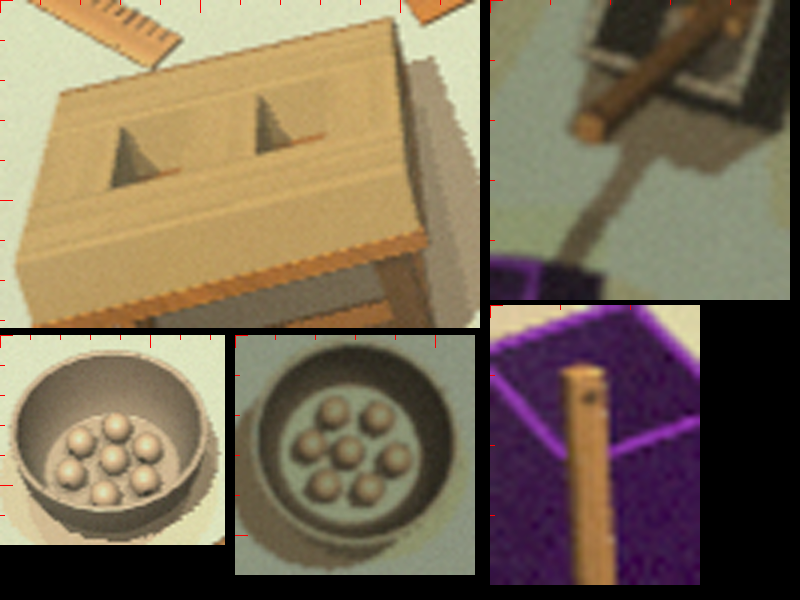

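Composite: in scene, the board's front corners are (123,243) and (206,224.5), and its back corners are about (112,286) and (210,264). The bowl's rim ellipse is centred at scene (287,232), top (350,198). The paddle's top end is at scene (385.3,107.4), top (221.7,221.3).

```bash
cat > h.py <<'E'
import numpy as np, cv2
from plant import monitor, eyes, ctrl
from scipy.spatial.transform import Rotation as Rn
P={n:eyes.camera_params(n) for n in("scene","top")}
def tri(s,t):
    M=[np.array(P[n]["K"])@np.c_[P[n]["R"],P[n]["t"]] for n in("scene","top")]
    X=cv2.triangulatePoints(M[0],M[1],np.array(s,float).reshape(2,1),np.array(t,float).reshape(2,1)).ravel();X=X[:3]/X[3]
    e=[(m@np.r_[X,1])[:2]/(m@np.r_[X,1])[2] for m in M]
    return X,np.hypot(*(e[0]-s)),np.hypot(*(e[1]-t))
def ray(n,uv):
    p=P[n];R=np.array(p["R"]);return -R.T@p["t"],R.T@np.linalg.inv(p["K"])@np.r_[uv,1.]
def onz(n,uv,z):
    o,d=ray(n,uv);return o+d*(z-o[2])/d[2]
def proj(n,X):
    p=P[n];x=p["K"]@(p["R"]@np.array(X)+p["t"]);return x[:2]/x[2]
def row(Xw,rotq=None):
    "shift/turn in handwheel units from measured pose"
    s=monitor.get_state();R0=Rn.from_quat(s["tcp_rot"])
    sh=R0.inv().apply(np.array(Xw)-s["eef_pos"])/.4
    tu=np.zeros(3) if rotq is None else (R0.inv()*rotq).as_rotvec()/np.pi
    return np.round(np.r_[sh,tu],4)
E
python3 - <<'E'
from h import *
np.set_printoptions(precision=4,suppress=True)
t4=[(228.7,183),(255,190.3),(246.2,216.7),(220.8,209.2)]
s4=[(413.6,165),(384.4,171),(373,150),(402,145)]
J=[]
for a,b in zip(s4,t4):
    r=tri(a,b);J.append(r[0]);print("jar",*r)
J=np.array(J);print(J.mean(0),np.linalg.norm(J-np.roll(J,1,0),axis=1))
print("J z.13",[onz("top",b,.13) for b in t4],[onz("scene",b,.13) for b in s4])
print("paddle top",*tri((385.3,107.4),(221.7,221.3)))
n=[]
for c,a,b in(("scene",(385.4,109),(389.1,167)),("top",(221.7,221.3),(238.3,205.8))):
    n.append(np.cross(ray(c,a)[1],ray(c,b)[1]))
d=np.cross(*n);d/=np.linalg.norm(d);d*=np.sign(d[2]);print("axis",d,np.degrees(np.arccos(d[2])))
print("bowl",*tri((287,231.8),(350.25,197.75)),onz("top",(350.25,197.75),.07),onz("scene",(287,231.8),.07))
# bowl rim width from top
for uv in((325.5,198),(375,198),(350,172.3),(350,223.3)):print(onz("top",uv,.07))
B=[tri(a,b) for a,b in zip([(123,243.2),(206,224.5),(210,264),(112.3,286)],[(468.5,248.5),(405,232.),(425,167.3),(493.3,186)])]
for b in B:print("board",*b)
X=np.array([b[0] for b in B]);print(X.mean(0),np.linalg.norm(X-np.roll(X,1,0),axis=1))
# slots on z plane estimate
E
```

```text
jar [0.6306 0.3364 0.1287] 0.8718723401339876 1.0780582856468899
jar [0.6094 0.257  0.1297] 1.0720585878725621 1.3154541556499375
jar [0.5292 0.2791 0.1271] 0.6713191654546562 0.8663503568682372
jar [0.5521 0.358  0.1253] 1.208677399749752 1.5729981947589642
[0.5803 0.3076 0.1277] [0.0815 0.0822 0.0832 0.0821]
J z.13 [array([0.6285, 0.3332, 0.13  ]), array([0.6073, 0.2535, 0.13  ]), array([0.5276, 0.2763, 0.13  ]), array([0.549 , 0.3526, 0.13  ])] [array([0.6321, 0.3377, 0.13  ]), array([0.6104, 0.2595, 0.13  ]), array([0.5321, 0.279 , 0.13  ]), array([0.5565, 0.3577, 0.13  ])]
paddle top [0.5025 0.3244 0.2356] 0.8076249512765706 1.1033588844983393
axis [-0.4521  0.1327  0.882 ] 28.112235010157498
bowl [ 0.6033 -0.0311  0.0591] 1.5096638133972797 1.6984148778511963 [ 0.5991 -0.0352  0.07  ] [ 0.612 -0.031  0.07 ]
[0.5973 0.0421 0.07  ]
[ 0.5993 -0.1124  0.07  ]
[ 0.6807 -0.0343  0.07  ]
[ 0.5189 -0.0345  0.07  ]
board [ 0.4462 -0.3912  0.0808] 0.3635435825019446 0.4086083320826562
board [ 0.4945 -0.1986  0.0796] 0.9480609550691007 1.089872256011415
board [ 0.6724 -0.2425  0.1769] 0.1827107283709753 0.1872352919131103
board [ 0.62   -0.4339  0.1783] 0.767502805391817 0.7660822330012107
[ 0.5583 -0.3166  0.1289] [0.2038 0.1986 0.2075 0.1985]
```

```bash
cat >> h.py <<'E'
JY=np.radians(-15.2);jx=np.array([np.cos(JY),np.sin(JY),0]);jy=np.array([-np.sin(JY),np.cos(JY),0])
a=np.radians(26.5);d=-jx*np.sin(a)+np.array([0,0,np.cos(a)])
TOP=np.array([.5025,.3244,.2356]);GRIP=TOP-.042*d
RG=Rn.from_matrix(np.c_[np.cross(jy,-d),jy,-d])
E
python3 - <<'E'
from h import *
print(row(GRIP+.1*d,RG),row(GRIP,RG),GRIP)
E
```

```text
[-0.844  -0.5036 -0.0954 -0.0065 -0.1473 -0.0247] [-0.9552 -0.4942  0.1283 -0.0065 -0.1473 -0.0247] [0.52058471 0.31948649 0.19801276]
```

```bash
python3 -m handwheel '[[-0.3,-0.2,-0.12,0,0,0,1],[-0.844,-0.5036,-0.0954,-0.0065,-0.1473,-0.0247,1],[-0.844,-0.5036,-0.0954,-0.0065,-0.1473,-0.0247,1],[-0.844,-0.5036,-0.0954,-0.0065,-0.1473,-0.0247,1],[-0.844,-0.5036,-0.0954,-0.0065,-0.1473,-0.0247,1],[-0.844,-0.5036,-0.0954,-0.0065,-0.1473,-0.0247,1],[-0.844,-0.5036,-0.0954,-0.0065,-0.1473,-0.0247,1],[-0.844,-0.5036,-0.0954,-0.0065,-0.1473,-0.0247,1],[-0.844,-0.5036,-0.0954,-0.0065,-0.1473,-0.0247,1],[-0.844,-0.5036,-0.0954,-0.0065,-0.1473,-0.0247,1]]' 40; python3 - <<'E'
from h import *
im=eyes.read_camera("scene");t=eyes.read_camera("top")
W=np.zeros((600,600,3),np.uint8)
W[:,:300]=cv2.resize(im[80:200,345:405],(300,600),interpolation=2);W[:300,300:]=cv2.resize(t[180:240,195:255],(300,300),interpolation=2)
cv2.imwrite("pics/g1.png",W[:,:,::-1]);print(row(GRIP,RG), row(GRIP+.1*d,RG))
E
```

```text
time: 1.35
eef_pos: [0.477, 0.3325, 0.2881]
tcp_rot: [0.128, 0.965, -0.029, 0.227]
contact_force: [0.1, -0.4, 0.4]
opening: 0.998
finger_force: 0.0
[-7.000e-04 -3.400e-03  2.526e-01  8.000e-04  1.000e-04  2.000e-04] [-0.0007 -0.0028  0.0026  0.0008  0.0001  0.0002]
```

View pics/g1.png

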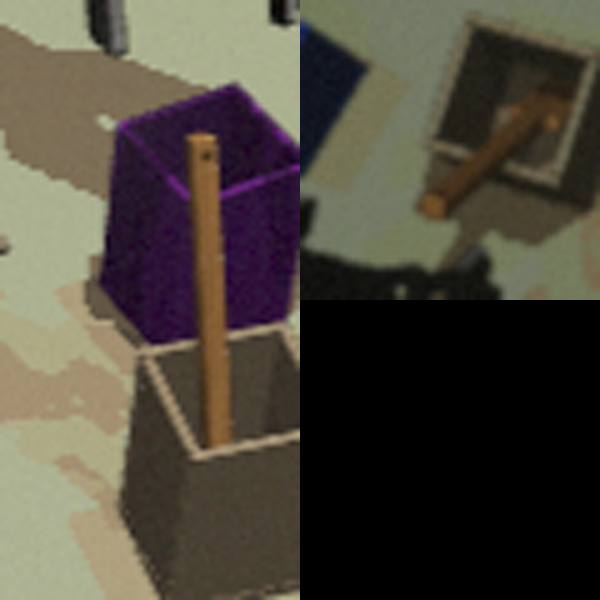

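The fingers, at scene (365,90) and (402,81), straddle the handle top at (385,108). I'll descend and grip.

```bash
python3 -m handwheel '[[0,-0.002,0.1,0,0,0,1],[-0.001,-0.003,0.18,0,0,0,1],[-0.001,-0.003,0.22,0,0,0,1],[-0.001,-0.003,0.25,0,0,0,1],[-0.001,-0.003,0.25,0,0,0,1],[-0.001,-0.003,0.25,0,0,0,-1],[-0.001,-0.003,0.25,0,0,0,-1],[-0.001,-0.003,0.25,0,0,0,-1],[-0.001,-0.003,0.25,0,0,0,-1],[-0.001,-0.003,0.25,0,0,0,-1],[-0.001,-0.003,0.25,0,0,0,-1]]' 80; python3 - <<'E'
from h import *
s=monitor.get_state();R=Rn.from_quat(s["tcp_rot"])
print(R.as_matrix(),s["finger_force"])
# lift along d by .15 then vertical
print("lift",R.inv().apply(.13*d+[0,0,.05])/.4)
E
```

```text
time: 2.82
eef_pos: [0.5211, 0.3188, 0.1996]
tcp_rot: [0.129, 0.965, -0.029, 0.228]
contact_force: [-0.4, -1.4, 1.7]
opening: 0.151
finger_force: 77.8
[[-0.8629533   0.26220755  0.43192453]
 [ 0.23538333  0.96500952 -0.11554788]
 [-0.44710881  0.00195541 -0.89447744]] 77.81557202339172
lift [-0.05621958  0.00081033 -0.43680902]
```

```bash
python3 -m handwheel '[[0,0,-0.05,0,0,0,-1],[0,0,-0.15,0,0,0,-1],[0,0,-0.25,0,0,0,-1],[0,0,-0.35,0,0,0,-1],[0,0,-0.48,0,0,0,-1],[0,0,-0.48,0,0.05,0,-1],[0,0,-0.48,0,0.1,0,-1],[0,0,-0.48,0,0.148,0,-1],[0,0,-0.48,0,0.148,0,-1]]' ; python3 - <<'E'
from h import *
t=eyes.read_camera("top");im=eyes.read_camera("scene")
cv2.imwrite("pics/l1.png",np.hstack([cv2.resize(im[50:250,240:440],(400,400)),cv2.resize(t[140:240,210:310],(400,400))])[:,:,::-1])
# beads from top0
t0=cv2.imread("pics/top0.png")
g=[(333,412),(378,416),(311,446),(347,451),(397,459),(325,486),(369,489)]
for u,v in g:
    p=onz("top",((u-235)/4+320,(v-335)/4+170),.021);c=onz("top",(350.25,197.75),.07)
    q=p-c;print(np.round(p+[.002,.003,0],4),"rel",np.round(q[:2]*1e3,1),np.round(np.degrees(np.arctan2(q[1],q[0]))))
s=monitor.get_state();print(Rn.from_quat(s["tcp_rot"]).as_matrix().round(3))
E
```

```text
time: 3.95
eef_pos: [0.4391, 0.3404, 0.3707]
tcp_rot: [0.133, 0.991, 0.001, -0.001]
contact_force: [-0.7, 0.2, -0.3]
opening: 0.152
finger_force: 78.4
[ 0.6377 -0.017   0.021 ] rel [36.6 15.2] 23.0
[ 0.6348 -0.0536  0.021 ] rel [ 33.7 -21.4] -32.0
[0.6093 0.0008 0.021 ] rel [ 8.2 33. ] 76.0
[ 0.6056 -0.0284  0.021 ] rel [4.5 3.7] 40.0
[ 0.5995 -0.069   0.021 ] rel [ -1.6 -36.8] -92.0
[ 0.5766 -0.0107  0.021 ] rel [-24.5  21.5] 139.0
[ 0.5746 -0.0463  0.021 ] rel [-26.5 -14.1] -152.0
[[-0.965  0.262 -0.   ]
 [ 0.262  0.965  0.002]
 [ 0.001  0.002 -1.   ]]
```

View pics/l1.png

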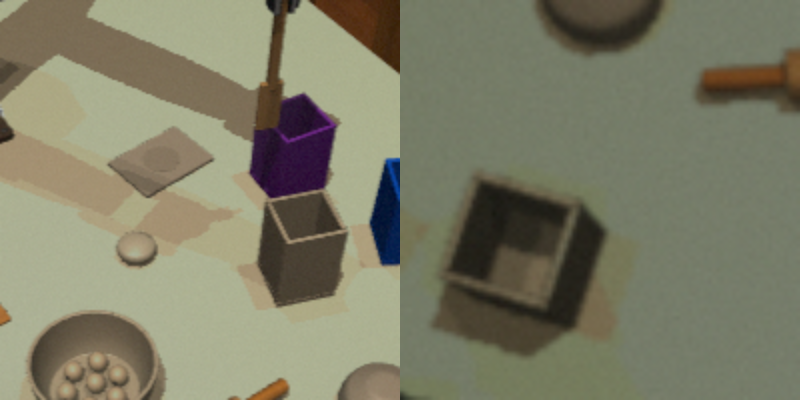

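The paddle hangs blade-down, upright in the grip, and the jar is empty. Now I'll refine the bowl centre by scanning the rim edge radially in both views and fitting a circle on the rim plane.

```bash
python3 - <<'E'
from h import *
from scipy.optimize import least_squares
for n,c,rr,angs in(("scene",(287,232),range(18,50),np.radians(np.r_[180:360:6])),("top",(350.25,197.75),range(14,36),np.radians(np.r_[200:400:6]))):
    im=cv2.imread(f"pics/{n}0.png").astype(float); im=cv2.GaussianBlur(im,(3,3),0)
    pts=[]
    for t in angs:
        r=np.arange(rr[0],rr[-1],.25);u=(c[0]+r*np.cos(t)).astype(np.float32);v=(c[1]+r*np.sin(t)).astype(np.float32)
        q=cv2.remap(im,u[None],v[None],1)[0]; f=q[:,1]-q[:,2]  # G-R
        tab=np.median(f[-20:]);ins=np.median(f[:15]);th=(tab+ins)/2
        k=np.where((f-th)*np.sign(tab-ins)<0)[0]
        if len(k) and k[-1]<len(r)-3: pts.append((u[k[-1]],v[k[-1]]))
    X=np.array([onz(n,p,.07)[:2] for p in pts])
    s=least_squares(lambda a:np.hypot(*(X-a[:2]).T)-a[2],[.6,-.033,.083],loss="soft_l1",f_scale=.001)
    s2=least_squares(lambda a:np.hypot(*(X-a[:2]).T)-.083,[.6,-.033],loss="soft_l1",f_scale=.001)
    print(n,len(pts),s.x.round(4),s2.x.round(4),np.std(s.fun).round(4))
s=monitor.get_state()
print(proj("scene",s["eef_pos"]-[0,0,.2125]))
E
```

```text
scene 29 [ 0.6062 -0.0315  0.0827] [ 0.6065 -0.0316] 0.0004
top 27 [ 0.6006 -0.0292  0.0867] [ 0.6038 -0.0321] 0.0017
[372.5308245 114.5104475]
```

Bowl centre is about (0.605, -0.032). The gap between beads nearest the blade normal is at about 173° from the bowl centre, so I'll go in there against the wall.

```bash
python3 -m handwheel '[[-0.05,-0.08,0,0,0,0,-1],[-0.13,-0.2,0,0,0,0,-1],[-0.21,-0.32,0,0,0,-0.02,-1],[-0.29,-0.44,0,0,0,-0.044,-1],[-0.37,-0.56,0.02,0,0,-0.044,-1],[-0.44,-0.68,0.05,0,0,-0.044,-1],[-0.5,-0.77,0.09,0,0,-0.044,-1],[-0.5256,-0.807,0.1,0,0,-0.044,-1],[-0.5256,-0.807,0.1,0,0,-0.044,-1],[-0.5256,-0.807,0.1,0,0,-0.044,-1]]'; python3 - <<'E'
from h import *
im=eyes.read_camera("scene");t=eyes.read_camera("top")
cv2.imwrite("pics/b1.png",np.hstack([cv2.resize(im[160:280,240:340],(500,600),interpolation=2),cv2.resize(t[160:240,320:380],(300,400),interpolation=2)[:,:].repeat(1,0) if 0 else cv2.copyMakeBorder(cv2.resize(t[160:240,320:360],(300,600),interpolation=2),0,0,0,0,0)])[:,:,::-1])
s=monitor.get_state();print(row([.5574,-.0262,.226]),proj("scene",s["eef_pos"]-[0,0,.2135]))
E
```

```text
time: 5.3
eef_pos: [0.5562, -0.0241, 0.3309]
tcp_rot: [0.063, 0.998, 0.001, -0.0]
contact_force: [1.0, -0.9, -0.4]
opening: 0.15
finger_force: 78.4
[-0.0035 -0.0055  0.2623  0.      0.      0.    ] [277.83171357 203.62140395]
```

View pics/b1.png

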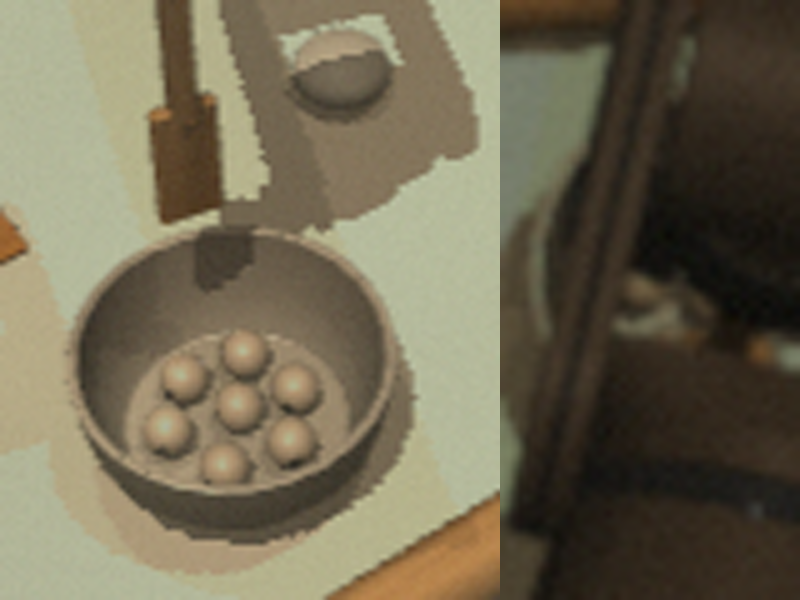

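The blade's lower end is at scene (278,203), as predicted (277.8,203.6), above the back wall gap. Lowering.

```bash
python3 -m handwheel '[[-0.0035,-0.0055,0.06,0,0,0,-1],[-0.0035,-0.0055,0.12,0,0,0,-1],[-0.0035,-0.0055,0.17,0,0,0,-1],[-0.0035,-0.0055,0.2,0,0,0,-1],[-0.0035,-0.0055,0.225,0,0,0,-1],[-0.0035,-0.0055,0.245,0,0,0,-1],[-0.0035,-0.0055,0.252,0,0,0,-1],[-0.0035,-0.0055,0.252,0,0,0,-1]]'
```

```text
time: 6.4
eef_pos: [0.5574, -0.0278, 0.2293]
tcp_rot: [0.064, 0.998, 0.001, -0.001]
contact_force: [0.7, 0.1, -0.5]
opening: 0.152
finger_force: 78.5
```

```bash
python3 -m handwheel '[[0,0,0.006,0,0,0,-1],[0,0,0.012,0,0,0,-1],[0,0,0.012,0,0,0,-1]]'
```

```text
time: 6.78
eef_pos: [0.5571, -0.0277, 0.2241]
tcp_rot: [0.064, 0.998, 0.001, -0.001]
contact_force: [-0.8, 0.3, -0.9]
opening: 0.151
finger_force: 78.5
```

```bash
python3 -m handwheel '[[0,0,0.004,0,0,0,-1],[0,0,0.005,0,0,0,-1],[0,0,0.005,0,0,0,-1]]'
```

```text
time: 7.15
eef_pos: [0.5572, -0.0277, 0.2223]
tcp_rot: [0.063, 0.998, 0.001, -0.001]
contact_force: [-0.4, -0.2, -1.4]
opening: 0.149
finger_force: 78.5
```

```bash
python3 -m handwheel '[[0,0,0.004,0,0,0,-1],[0,0,0.005,0,0,0,-1],[0,0,0.005,0,0,0,-1]]'
```

```text
time: 7.52
eef_pos: [0.5572, -0.0277, 0.2202]
tcp_rot: [0.063, 0.998, 0.001, -0.001]
contact_force: [0.8, 0.9, -0.5]
opening: 0.152
finger_force: 78.5
```

```bash
python3 -m handwheel '[[0,0,0.005,0,0,0,-1],[0,0,0.007,0,0,0,-1],[0,0,0.007,0,0,0,-1]]'
```

```text
time: 7.9
eef_pos: [0.5578, -0.0278, 0.219]
tcp_rot: [0.063, 0.998, 0.001, 0.0]
contact_force: [-1.0, -0.4, 4.8]
opening: 0.15
finger_force: 79.3
```

Floor contact felt at TCP z ≈ 0.2195. I'll stir about 3 mm above it.

```bash
python3 -m handwheel '[[-0.018,0.004,-0.012,0,0,0,-1],[-0.0214,0.0266,-0.012,0,0,0,-1],[-0.0314,0.0478,-0.012,0,0,0,-1],[-0.0473,0.0659,-0.012,0,0,0,-1],[-0.068,0.0798,-0.012,0,0,0,-1],[-0.0921,0.0885,-0.012,0,0,0,-1],[-0.118,0.0915,-0.012,0,0,0,-1],[-0.1439,0.0885,-0.012,0,0,0,-1],[-0.168,0.0798,-0.012,0,0,0,-1],[-0.1887,0.0659,-0.012,0,0,0,-1],[-0.2046,0.0478,-0.012,0,0,0,-1],[-0.218,0.004,-0.012,0,0,0,-1]]' 110
```

```text
time: 9.4
eef_pos: [0.642, -0.0372, 0.221]
tcp_rot: [0.063, 0.998, 0.001, -0.005]
contact_force: [-4.6, -0.7, 0.2]
opening: 0.145
finger_force: 107.1
```

```bash
python3 -m handwheel '[[0.0034,-0.0226,0,0,0,0,-1],[0.0134,-0.0438,0,0,0,0,-1],[0.0293,-0.0619,0,0,0,0,-1],[0.05,-0.0758,0,0,0,0,-1],[0.0741,-0.0845,0,0,0,0,-1],[0.1,-0.0875,0,0,0,0,-1],[0.1259,-0.0845,0,0,0,0,-1],[0.15,-0.0758,0,0,0,0,-1],[0.1707,-0.0619,0,0,0,0,-1],[0.1866,-0.0438,0,0,0,0,-1],[0.1966,-0.0226,0,0,0,0,-1],[0.2,0,0,0,0,0,-1]]'; python3 - <<'E'
from h import *
im=eyes.read_camera("scene")
cv2.imwrite("pics/s1.png",cv2.resize(im[180:280,240:340],(500,500),interpolation=2)[:,:,::-1])
E
```

```text
time: 10.9
eef_pos: [0.5632, -0.0262, 0.2215]
tcp_rot: [0.063, 0.998, 0.001, -0.003]
contact_force: [0.6, 0.6, -0.9]
opening: 0.147
finger_force: 107.1
```

View pics/s1.png

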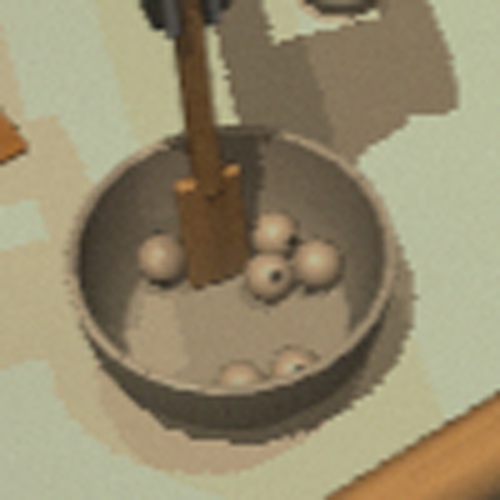

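All beads have clearly rolled, with holes in new places. I count six: five beads in the open and one at the left of the blade; the seventh is hidden behind the blade. Second turn.

```bash
python3 -m handwheel '[[-0.0034,0.0226,0,0,0,0,-1],[-0.0134,0.0438,0,0,0,0,-1],[-0.0293,0.0619,0,0,0,0,-1],[-0.05,0.0758,0,0,0,0,-1],[-0.0741,0.0845,0,0,0,0,-1],[-0.1,0.0875,0,0,0,0,-1],[-0.1259,0.0845,0,0,0,0,-1],[-0.15,0.0758,0,0,0,0,-1],[-0.1707,0.0619,0,0,0,0,-1],[-0.1866,0.0438,0,0,0,0,-1],[-0.1966,0.0226,0,0,0,0,-1],[-0.2,0,0,0,0,0,-1]]'
```

```text
time: 12.45
eef_pos: [0.6429, -0.0375, 0.2211]
tcp_rot: [0.063, 0.998, 0.001, -0.003]
contact_force: [-4.3, -1.0, 0.8]
opening: 0.145
finger_force: 107.9
```

```bash
python3 -m handwheel '[[0.0034,-0.0226,0,0,0,0,-1],[0.0134,-0.0438,0,0,0,0,-1],[0.0293,-0.0619,0,0,0,0,-1],[0.05,-0.0758,0,0,0,0,-1],[0.0741,-0.0845,0,0,0,0,-1],[0.1,-0.0875,0,0,0,0,-1],[0.1259,-0.0845,0,0,0,0,-1],[0.15,-0.0758,0,0,0,0,-1],[0.1707,-0.0619,0,0,0,0,-1],[0.1866,-0.0438,0,0,0,0,-1],[0.1966,-0.0226,0,0,0,0,-1],[0.2,0,0,0,0,0,-1]]'
```

```text
time: 13.95
eef_pos: [0.5662, -0.0285, 0.2238]
tcp_rot: [0.063, 0.998, -0.002, 0.002]
contact_force: [6.0, -2.7, 1.2]
opening: 0.145
finger_force: 108.2
```

```bash
python3 -m handwheel '[[-0.022,0.042,0,0,0,0,-1],[-0.06,0.063,0,0,0,0,-1],[-0.1,0.063,0,0,0,0,-1],[-0.13,0.05,0,0,0,0,-1],[-0.152,0.03,0,0,0,0,-1],[-0.16,0,0,0,0,0,-1],[-0.152,-0.03,0,0,0,0,-1],[-0.13,-0.052,0,0,0,0,-1],[-0.1,-0.06,0,0,0,0,-1],[-0.07,-0.052,0,0,0,0,-1],[-0.048,-0.03,0,0,0,0,-1],[-0.04,0,0,0,0,0,-1]]'
```

```text
time: 15.45
eef_pos: [0.58, -0.0287, 0.2225]
tcp_rot: [0.063, 0.998, 0.0, -0.0]
contact_force: [0.1, 0.6, -1.1]
opening: 0.142
finger_force: 108.0
```

```bash
python3 -m handwheel '[[0,0,0,0,0,0,-1],[0,0,-0.02,0,0,0,-1],[0,0,-0.06,0,0,0,-1],[0,0,-0.12,0,0,0,-1],[0,0,-0.2,0,0,0,-1],[0,0,-0.3,0,0,0,-1],[0,0,-0.38,0,0,0,-1],[0,0,-0.38,0,0,0,-1]]';  python3 - <<'E'
from h import *
im=eyes.read_camera("scene");s=monitor.get_state()
pt=s["eef_pos"]-[0,0,.211];print(proj("scene",pt))
cv2.imwrite("pics/s2.png",cv2.resize(im[150:270,240:340],(500,600),interpolation=2)[:,:,::-1])
print(Rn.from_quat(s["tcp_rot"]).as_matrix().round(3))
E
```

```text
time: 16.45
eef_pos: [0.582, -0.03, 0.3794]
tcp_rot: [0.064, 0.998, 0.0, 0.004]
contact_force: [-0.1, -0.0, -1.2]
opening: 0.145
finger_force: 108.0
[279.44083667 198.81942441]
[[-0.992  0.127  0.003]
 [ 0.127  0.992  0.002]
 [-0.002  0.002 -1.   ]]
```

View pics/s2.png

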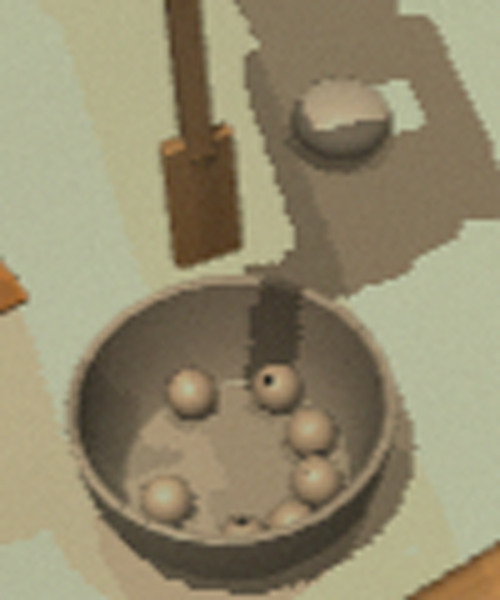

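All seven beads are in the bowl and spread to new places. The paddle has tilted about 3.5° in the grip (tip at scene (282,202.6)), so I'll allow for that when putting it back.

```bash
cat >> h.py <<'E'
def dd(deg): a=np.radians(deg);return -jx*np.sin(a)+np.array([0,0,np.cos(a)])
def RT(deg): v=dd(deg);return Rn.from_matrix(np.c_[np.cross(jy,-v),jy,-v])
JC=np.array([.5813,.308,0])
SEAT=JC+.028*jx+np.array([0,0,.013])+.211*dd(22)
E
python3 - <<'E'
from h import *
print(row(SEAT+.17*dd(22),RT(18.5)),SEAT+.17*dd(22),SEAT)
E
```

```text
[ 0.3912  0.877   0.0257  0.0077 -0.1019  0.0434] [0.47058837 0.33807968 0.36625705] [0.53204364 0.32138266 0.20863579]
```

```bash
python3 -m handwheel '[[0.03,0.06,-0.03,0,0,0,-1],[0.08,0.18,-0.05,0,0,0,-1],[0.14,0.31,-0.05,0,0,0.02,-1],[0.21,0.45,-0.05,0,0,0.043,-1],[0.28,0.59,-0.05,0,0,0.043,-1],[0.34,0.72,-0.03,0,-0.03,0.043,-1],[0.38,0.83,0,0.005,-0.07,0.043,-1],[0.391,0.877,0.0257,0.0077,-0.1019,0.0434,-1],[0.391,0.877,0.0257,0.0077,-0.1019,0.0434,-1],[0.391,0.877,0.0257,0.0077,-0.1019,0.0434,-1]]'; python3 - <<'E'
from h import *
s=monitor.get_state();R=Rn.from_quat(s["tcp_rot"]);print(row(SEAT+.17*dd(22),RT(18.5)))
im=eyes.read_camera("scene");tip=s["eef_pos"]-.211*dd(22);print("tip pred",tip,proj("scene",tip))
hsv=cv2.cvtColor(im,cv2.COLOR_RGB2HSV);u,v=proj("scene",tip).astype(int)
m=cv2.inRange(hsv,(5,90,40),(22,255,255));
y0,x0=v-45,u-35;ys,xs=np.nonzero(m[y0:v+15,x0:u+35])
for y in range(v-44,v+14,3):
    x=np.nonzero(m[y,u-35:u+35])[0]
    print(y,(x.min()+u-35,x.max()+u-35,len(x)) if len(x) else None)
E
```

```text
time: 17.75
eef_pos: [0.47, 0.3378, 0.364]
tcp_rot: [0.13, 0.979, -0.022, 0.156]
contact_force: [0.1, 0.0, -1.0]
opening: 0.142
finger_force: 108.0
[-0.0028  0.0011 -0.005  -0.0005 -0.0019  0.0002]
tip pred [0.54631025 0.31703757 0.16837139] [389.28521721 137.64605662]
93 (np.int64(385), np.int64(390), 6)
96 (np.int64(385), np.int64(391), 7)
99 (np.int64(386), np.int64(391), 6)
102 (np.int64(385), np.int64(391), 7)
105 (np.int64(385), np.int64(391), 7)
108 (np.int64(386), np.int64(394), 9)
111 (np.int64(382), np.int64(394), 13)
114 (np.int64(382), np.int64(394), 13)
117 (np.int64(383), np.int64(393), 11)
120 (np.int64(382), np.int64(394), 13)
123 (np.int64(383), np.int64(394), 12)
126 (np.int64(383), np.int64(394), 12)
129 (np.int64(383), np.int64(394), 12)
132 (np.int64(383), np.int64(394), 12)
135 (np.int64(383), np.int64(394), 12)
138 None
141 None
144 None
147 (np.int64(397), np.int64(400), 2)
150 (np.int64(398), np.int64(398), 1)
```

The tip is seen at about (389,136.5), predicted (389,137.6). Lowering into the jar.

```bash
python3 -m handwheel '[[-0.005,0.001,0.04,0,0,0,-1],[-0.009,0.001,0.1,0,0,0,-1],[-0.013,0.001,0.16,0,0,0,-1],[-0.017,0.001,0.22,0,0,0,-1],[-0.021,0.001,0.28,0,0,0,-1],[-0.024,0.001,0.34,0,0,0,-1],[-0.027,0.001,0.38,0,0,0,-1],[-0.028,0.001,0.4,0,0,0,-1],[-0.028,0.001,0.4,0,0,0,-1]]'
```

```text
time: 18.92
eef_pos: [0.529, 0.3225, 0.2162]
tcp_rot: [0.131, 0.979, -0.021, 0.157]
contact_force: [0.2, 0.6, -0.2]
opening: 0.149
finger_force: 108.0
```

```bash
python3 -m handwheel '[[-0.001,0,0.012,0,0,0,-1],[-0.002,0,0.022,0,0,0,-1],[-0.002,0,0.026,0,0,0,-1]]'
```

```text
time: 19.3
eef_pos: [0.5326, 0.3219, 0.207]
tcp_rot: [0.13, 0.979, -0.021, 0.157]
contact_force: [-0.8, 0.2, -1.2]
opening: 0.153
finger_force: 108.0
```

```bash
python3 -m handwheel '[[0,0,0.006,0,0,0,-1],[0,0,0.01,0,0,0,-1],[0,0,0.01,0,0,0,-1]]'
```

```text
time: 19.68
eef_pos: [0.534, 0.3222, 0.2069]
tcp_rot: [0.131, 0.979, -0.021, 0.158]
contact_force: [-6.8, -0.5, 10.3]
opening: 0.147
finger_force: 110.0
```

```bash
python3 -m handwheel '[[0,0,-0.009,0,0,0,-1],[0,0,-0.009,0,0,0,0.2],[0,0,-0.009,0,0,0,1],[0,0,-0.009,0,0,0,1],[0,0,-0.009,0,0,0,1],[0,0,-0.009,0,0,0,1],[0,0,-0.08,0,0,0,1],[0,0,-0.2,0,0,0,1],[0,0,-0.35,0,0,0,1],[0,0,-0.45,0,0,0,1]]'; python3 - <<'E'
from h import *
im=eyes.read_camera("scene")
hsv=cv2.cvtColor(im,cv2.COLOR_RGB2HSV);m=cv2.inRange(hsv,(5,90,40),(22,255,255))
a=cv2.inRange(cv2.cvtColor(cv2.imread("pics/scene0.png"),cv2.COLOR_BGR2HSV),(5,90,40),(22,255,255))
for y in range(98,180,6):
    f=lambda m:(lambda x:(x.min()+370,x.max()+370) if len(x) else None)(np.nonzero(m[y,370:405])[0])
    print(y,f(a),f(m))
s=monitor.get_state();print(s["eef_pos"],s["qpos"])
E
```

```text
time: 20.92
eef_pos: [0.4791, 0.3367, 0.3778]
tcp_rot: [0.13, 0.978, -0.02, 0.159]
contact_force: [0.5, 0.4, 0.2]
opening: 1.0
finger_force: 0.0
98 None None
104 None None
110 (np.int64(382), np.int64(387)) (np.int64(386), np.int64(391))
116 (np.int64(383), np.int64(388)) (np.int64(386), np.int64(391))
122 (np.int64(383), np.int64(388)) (np.int64(386), np.int64(391))
128 (np.int64(384), np.int64(388)) (np.int64(387), np.int64(391))
134 (np.int64(384), np.int64(389)) (np.int64(387), np.int64(391))
140 (np.int64(384), np.int64(389)) (np.int64(387), np.int64(392))
146 (np.int64(385), np.int64(390)) (np.int64(387), np.int64(392))
152 (np.int64(383), np.int64(390)) (np.int64(387), np.int64(402))
158 (np.int64(385), np.int64(403)) (np.int64(384), np.int64(395))
164 (np.int64(373), np.int64(402)) (np.int64(384), np.int64(393))
170 (np.int64(394), np.int64(401)) (np.int64(402), np.int64(402))
176 (np.int64(372), np.int64(380)) (np.int64(373), np.int64(373))
[0.47953488 0.3378426  0.38423211] [ 0.52931612 -0.08216689  1.75634047 -0.23872986  1.23561469 -0.72382181]
```

The paddle stands back in the jar, leaning much as before. Next the board: compute its frame and a probing point on solid wood, to find the surface height by touch.

```bash
cat >> h.py <<'E'
ps=np.radians(-14.2);sl=np.radians(28)
bx=np.array([np.cos(ps)*np.cos(sl),np.sin(ps)*np.cos(sl),np.sin(sl)]);by=np.array([-np.sin(ps),np.cos(ps),0]);bz=np.cross(bx,by)
BC=np.array([.5583,-.3166,.1289])
RB=Rn.from_matrix(np.c_[np.cross(by,-bz),by,-bz])
E
python3 - <<'E'
from h import *
m=onz("top",(449.1,210.2),.1289);print("slot mid",m,m+[.0022,.0037,0])
# slot ends
for k,v in dict(L=[(427,405),(457,412),(430,485),(398,478)],R=[(505,428),(537,433),(512,507),(473,497)]).items():
    for p in v:
        o,r=ray("top",(395+(p[0]-305)/3,160+(p[1]-305)/3));X=o+r*((BC-o)@bz)/(r@bz)+[.0022,.0037,0];print(k,((X-BC)@bx*1e3).round(1),((X-BC)@by*1e3).round(1))
H=BC+.065*bx+.1*bz
print(H,row(H,RB),RB.as_matrix().round(3))
E
```

```text
slot mid [ 0.55513065 -0.32295259  0.1289    ] [ 0.55733065 -0.31925259  0.1289    ]
L 38.8 50.4
L 39.6 20.8
L -39.5 21.7
L -40.9 53.8
R 36.1 -28.1
R 39.3 -58.7
R -40.1 -61.7
R -40.3 -22.2
[ 0.56842531 -0.3191621   0.24771041] [-5.029e-01 -1.531e+00  5.165e-01  8.000e-04 -5.110e-02 -5.800e-03] [[-0.856  0.245  0.455]
 [ 0.217  0.969 -0.115]
 [-0.469  0.    -0.883]]
```

```bash
python3 -m handwheel '[[-0.03,-0.1,0,0,0,0,1],[-0.06,-0.25,0,0,0,0,0.27],[-0.1,-0.4,0,0,0,0,0.27],[-0.15,-0.55,0,0,0,0,0.27],[-0.2,-0.7,0,0,-0.02,0,0.27],[-0.25,-0.85,0,0,-0.04,0,0.27],[-0.25,-0.99,0.03,0,-0.051,-0.006,0.27],[-0.25,-0.99,0.05,0,-0.051,-0.006,0.27]]'; python3 - <<'E'
from h import *
print(row(BC+.065*bx+.1*bz,RB))
E
```

```text
time: 21.98
eef_pos: [0.4721, -0.0768, 0.3854]
tcp_rot: [0.124, 0.964, -0.034, 0.235]
contact_force: [-0.1, 0.4, -0.4]
opening: 0.635
finger_force: 0.0
[-0.1829 -0.5221  0.4874 -0.0036 -0.0032 -0.0014]
```

```bash
python3 -m handwheel '[[-0.03,-0.13,0.05,0,0,0,0.27],[-0.06,-0.27,0.12,0,0,0,0.27],[-0.1,-0.4,0.22,0,0,0,0.27],[-0.15,-0.49,0.34,0,0,0,0.27],[-0.18,-0.52,0.44,-0.0036,-0.0032,-0.0014,0.27],[-0.183,-0.522,0.487,-0.0036,-0.0032,-0.0014,0.27],[-0.183,-0.522,0.487,-0.0036,-0.0032,-0.0014,0.27],[-0.183,-0.522,0.487,-0.0036,-0.0032,-0.0014,0.27]]'; python3 - <<'E'
from h import *
s=monitor.get_state()
print(row(BC+.065*bx+.1*bz,RB), (s["eef_pos"]-BC)@bz)
E
```

```text
time: 22.98
eef_pos: [0.5725, -0.3127, 0.2507]
tcp_rot: [0.115, 0.963, -0.029, 0.241]
contact_force: [1.3, -0.8, 0.0]
opening: 0.632
finger_force: 0.0
[ 0.009  -0.0181  0.0037  0.0015  0.0008  0.0031] 0.10152661641260925
```

```bash
python3 -m handwheel '[[0,0,0.05,0,0,0,0.27],[0,0,0.12,0,0,0,0.27],[0,0,0.17,0,0,0,0.27],[0,0,0.17,0,0,0,0.27]]'; python3 - <<'E'
from h import *
s=monitor.get_state()
print(row(BC+.065*bx+.026*bz-.001*by,RB), (s["eef_pos"]-BC)@bz)
E
```

```text
time: 23.48
eef_pos: [0.603, -0.3203, 0.1893]
tcp_rot: [0.115, 0.963, -0.028, 0.24]
contact_force: [0.4, 1.5, 0.4]
opening: 0.635
finger_force: 0.0
[ 0.0063 -0.021   0.0163  0.0018  0.0001  0.0029] 0.032573345066369316
```

Offset corrected; now stepping down to feel the surface.

```bash
python3 -m handwheel '[[0.006,-0.021,0.01,0.0015,0,0.003,0.27],[0.006,-0.021,0.016,0.0015,0,0.003,0.27],[0.006,-0.021,0.022,0.0015,0,0.003,0.27],[0.006,-0.021,0.022,0.0015,0,0.003,0.27]]'
```

```text
time: 23.98
eef_pos: [0.603, -0.3299, 0.18]
tcp_rot: [0.121, 0.963, -0.03, 0.24]
contact_force: [0.7, -0.2, -0.2]
opening: 0.631
finger_force: 0.0
```

```bash
python3 -m handwheel '[[0,0,0.006,0,0,0,0.27],[0,0,0.01,0,0,0,0.27],[0,0,0.01,0,0,0,0.27]]'; python3 - <<'E'
from h import *
s=monitor.get_state()
print(row(BC+.065*bx+.02*bz-.001*by,RB), (s["eef_pos"]-BC)@bz, s["contact_force"]@bz)
E
```

```text
time: 24.35
eef_pos: [0.6048, -0.3303, 0.1762]
tcp_rot: [0.121, 0.963, -0.03, 0.24]
contact_force: [0.2, -0.0, 0.4]
opening: 0.637
finger_force: 0.0
[-0.      0.0021 -0.0025  0.0001  0.     -0.0004] 0.018987502384203672 0.2730279377766339
```

```bash
python3 -m handwheel '[[0,0,0.005,0,0,0,0.27],[0,0,0.008,0,0,0,0.27],[0,0,0.008,0,0,0,0.27]]'
```

```text
time: 24.72
eef_pos: [0.6063, -0.3307, 0.1736]
tcp_rot: [0.121, 0.963, -0.03, 0.24]
contact_force: [-0.8, 0.0, 0.4]
opening: 0.637
finger_force: 0.0
```

```bash
python3 -m handwheel '[[0,0,0.005,0,0,0,0.27],[0,0,0.007,0,0,0,0.27],[0,0,0.007,0,0,0,0.27]]';python3 - <<'E'
from h import *
s=monitor.get_state()
print((s["eef_pos"]-BC)@bz, s["contact_force"]@bz)
E
```

```text
time: 25.1
eef_pos: [0.6065, -0.3308, 0.1735]
tcp_rot: [0.12, 0.963, -0.029, 0.239]
contact_force: [-16.4, 5.4, 14.1]
opening: 0.634
finger_force: 10.4
0.01578000389267006 20.516101513710947
```

Surface touched at TCP 15.8 mm above the estimated plane. Now back off, move to the bridge, then go 7 mm below that.

```bash
python3 -m handwheel '[[0,0,-0.03,0,0,0,0.27],[0,0,-0.06,0,0,0,0.27],[0.06,0,-0.06,0,0,0,0.27],[0.12,0,-0.06,0,0,0,0.27],[0.1625,0,-0.06,0,0,0,0.27],[0.1625,0,-0.06,0,0,0,0.27],[0.1625,0,-0.06,0,0,0,0.27]]';python3 - <<'E'
from h import *
s=monitor.get_state()
print((s["eef_pos"]-BC)@bz,row(BC+.0088*bz-.0015*by,RB))
E
```

```text
time: 25.98
eef_pos: [0.5418, -0.3146, 0.1628]
tcp_rot: [0.121, 0.963, -0.03, 0.241]
contact_force: [-1.1, -0.6, 0.2]
opening: 0.636
finger_force: 0.0
0.03771210396452178 [ 0.0035  0.0017  0.0723 -0.0002  0.0006 -0.0004]
```

```bash
python3 -m handwheel '[[0.004,0.001,0.03,0,0,0,0.27],[0.004,0.001,0.05,0,0,0,0.27],[0.004,0.001,0.06,0,0,0,0.27],[0.004,0.001,0.072,0,0,0,0.27],[0.004,0.001,0.072,0,0,0,0.27]]';python3 - <<'E'
from h import *
s=monitor.get_state()
print((s["eef_pos"]-BC)@bz,s["contact_force"]@bz,row(BC+.0088*bz-.0015*by,RB))
E
```

```text
time: 26.6
eef_pos: [0.5529, -0.3166, 0.1351]
tcp_rot: [0.121, 0.963, -0.029, 0.24]
contact_force: [0.7, 0.2, 0.3]
opening: 0.637
finger_force: 0.0
0.007907502352955852 -0.026289388949192468 [-0.0044 -0.0005 -0.0022  0.0002 -0.0001 -0.0005]
```

```bash
python3 -m handwheel '[[0,0,-0.004,0,0,0,0.27],[0,0,-0.004,0,0,0,-1],[0,0,-0.004,0,0,0,-1],[0,0,-0.004,0,0,0,-1],[0,0,-0.004,0,0,0,-1],[0,0,-0.004,0,0,0,-1]]' 60
```

```text
time: 27.35
eef_pos: [0.5522, -0.317, 0.1382]
tcp_rot: [0.12, 0.963, -0.03, 0.241]
contact_force: [-5.8, 1.7, 5.5]
opening: 0.445
finger_force: 60.8
```

```bash
python3 -m handwheel '[[0,0,-0.01,0,0,0,-1],[0,0,-0.025,0,0,0,-1],[0,0,-0.06,0,0,0,-1],[0,0,-0.12,0,0,0,-1],[0,0,-0.2,0,0,0,-1],[0,0,-0.3,0,0,0,-1],[0,0,-0.3,0,0,0,-1],[0,0,-0.3,0,0,0,-1]]';python3 - <<'E'
from h import *
f=[]
for i in range(4): im=eyes.read_camera("scene");f.append(monitor.get_state()["contact_force"])
t=eyes.read_camera("top")
print(np.mean(f,0).round(2))
cv2.imwrite("pics/lift.png",np.hstack([cv2.resize(im[170:310,60:240],(450,350)),cv2.resize(t[120:260,380:520],(350,350))])[:,:,::-1])
E
```

```text
time: 28.35
eef_pos: [0.4968, -0.302, 0.2413]
tcp_rot: [0.121, 0.963, -0.029, 0.239]
contact_force: [0.3, 0.5, -3.1]
opening: 0.444
finger_force: 61.3
[ 0.25  0.08 -2.13]
```

View pics/lift.png

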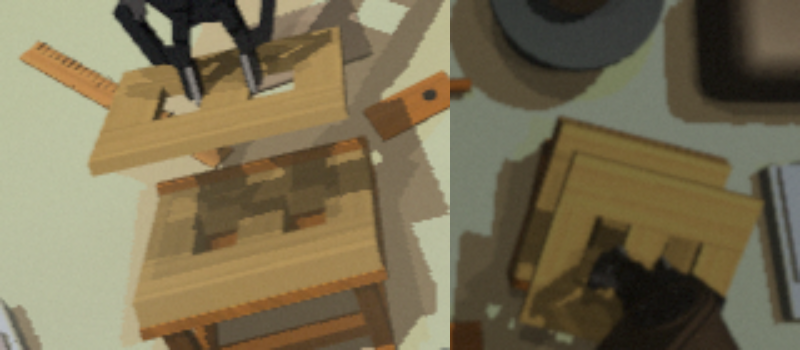

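Only the top board came up (weight ≈ 2.1 N, two boards still in the rack). Levelling and carrying it over the bowl.

```bash
cat >> h.py <<'E'
lx=np.array([np.cos(ps),np.sin(ps),0])
RL=Rn.from_matrix(np.c_[-lx,by,[0,0,-1]])
BT=np.array([.605,-.032,0])-.0015*lx
E
python3 - <<'E'
from h import *
s=monitor.get_state();print(row(s["eef_pos"]+[.02,0,.1],RL),row(BT+[0,0,.2],RL),row(BT+[0,0,.3],RL))
E
```

```text
[-0.1597  0.0129 -0.1983  0.0007  0.1548 -0.0004] [-3.150e-02  7.209e-01  1.351e-01  7.000e-04  1.548e-01 -4.000e-04] [-1.484e-01  7.215e-01 -8.590e-02  7.000e-04  1.548e-01 -4.000e-04]
```

```bash
python3 -m handwheel '[[-0.05,0,-0.08,0,0,0,-1],[-0.12,0.006,-0.16,0,0.04,0,-1],[-0.16,0.013,-0.198,0.0007,0.08,-0.0004,-1],[-0.16,0.1,-0.19,0.0007,0.12,-0.0004,-1],[-0.158,0.2,-0.18,0.0007,0.1548,-0.0004,-1],[-0.156,0.32,-0.16,0.0007,0.1548,-0.0004,-1],[-0.153,0.44,-0.14,0.0007,0.1548,-0.0004,-1],[-0.15,0.56,-0.12,0.0007,0.1548,-0.0004,-1],[-0.148,0.66,-0.1,0.0007,0.1548,-0.0004,-1],[-0.148,0.7215,-0.086,0.0007,0.1548,-0.0004,-1],[-0.09,0.7215,0.025,0.0007,0.1548,-0.0004,-1],[-0.09,0.7215,0.025,0.0007,0.1548,-0.0004,-1]]';python3 - <<'E'
from h import *
import time
im=eyes.read_camera("scene");im=eyes.read_camera("scene");s=monitor.get_state()
print(s["eef_pos"],row(BT+[0,0,.12],RL), (Rn.from_quat(s["tcp_rot"]).inv()*RL).magnitude()*57.3)
t=eyes.read_camera("top");cv2.imwrite("pics/hs.png",im[:,:,::-1]);cv2.imwrite("pics/ht.png",t[:,:,::-1])
z=s["eef_pos"][2]-.010
# board face mask by colour, quads
for n,I in(("scene",im),("top",t)):
    hsv=cv2.cvtColor(I,cv2.COLOR_RGB2HSV);c=proj(n,s["eef_pos"]-[0,0,.01]).astype(int)
    m=cv2.inRange(hsv,(10,60,50),(28,200,255));w=80
    q=np.zeros_like(m);q[max(0,c[1]-w):c[1]+w,c[0]-w:c[0]+w]=255;m&=q
    cs=max(cv2.findContours(cv2.morphologyEx(m,cv2.MORPH_OPEN,np.ones((3,3))),0,2)[0],key=cv2.contourArea);h=cv2.convexHull(cs)
    ap=cv2.approxPolyDP(h,5,True)[:,0]
    print(n,c,cv2.contourArea(cs),ap.tolist(),[onz(n,p.astype(float),z)[:2].round(4).tolist() for p in ap])
    print("pred",[proj(n,s["eef_pos"]-[0,0,.01]+a*lx*.1+b*by*.1+.0015*lx).round(1).tolist() for a,b in((1,1),(1,-1),(-1,-1),(-1,1))])
E
```

```text
time: 30.1
eef_pos: [0.6013, -0.0308, 0.2452]
tcp_rot: [0.123, 0.992, -0.0, -0.005]
contact_force: [-0.2, 0.4, -2.6]
opening: 0.444
finger_force: 61.2
[ 0.60404361 -0.03208332  0.251052  ] [ 2.000e-03  1.200e-03  3.276e-01 -4.000e-04  5.000e-04 -2.000e-04] 0.12269270503271582
scene [281 184] 13832.5 [[345, 127], [346, 244], [312, 263], [201, 263], [202, 135], [297, 115], [328, 114]] [[0.5179, 0.1921], [0.811, 0.0035], [0.8145, -0.0774], [0.7044, -0.2627], [0.3637, -0.1229], [0.4176, 0.1124], [0.4546, 0.1819]]
pred [[338.7, 208.5], [245.9, 230.2], [229.1, 162.8], [312.2, 145.5]]
top [353 184] 2902.0 [[339, 146], [313, 261], [281, 263], [279, 247], [306, 178], [327, 147]] [[0.713, 0.0084], [0.3988, 0.0748], [0.3925, 0.1587], [0.4342, 0.1652], [0.6217, 0.0975], [0.7097, 0.0413]]
pred [[327.6, 141.0], [398.3, 159.1], [381.1, 229.6], [308.5, 210.3]]
```

```bash
cat > edge.py <<'E'
from h import *
def edges(im,top,n="scene"):
    "median offset (mm, outward) of each silhouette edge of the board w.r.t. prediction with top-face centre `top`"
    g=cv2.cvtColor(im,cv2.COLOR_RGB2LAB).astype(np.float32);out={}
    for k,nv,tv,dz in(("+x",lx,by,-.012),("-y",-by,lx,-.012),("+y",by,lx,0),("-x",-lx,by,0)):
        r=[]
        for a in np.linspace(-.085,.085,35):
            st=np.arange(-.016,.0161,.0005)
            uv=np.array([proj(n,top+[0,0,dz]+nv*(.1+e)+tv*a) for e in st],np.float32)
            q=cv2.remap(g,uv[None,:,0],uv[None,:,1],1)[0]
            q=cv2.GaussianBlur(q,(1,7),0);d=np.linalg.norm(q[8:]-q[:-8],axis=1)
            if d.max()>12:r.append(st[4+d.argmax()]*1e3)
        r=np.array(r);out[k]=(len(r),np.round(np.percentile(r,[25,50,75]),1).tolist() if len(r) else None)
    return out
E
python3 - <<'E'
from edge import *
s=monitor.get_state();top=s["eef_pos"]-[0,0,.010]
for n,f in(("scene","hs"),("top","ht")):
    print(n,edges(cv2.imread(f"pics/{f}.png")[:,:,::-1].copy(),top,n))
E
```

```text
scene {'+x': (35, [-9.0, -9.0, -9.0]), '-y': (35, [-2.2, -1.5, -1.0]), '+y': (35, [1.0, 5.0, 6.3]), '-x': (18, [-1.0, 0.0, 1.4])}
top {'+x': (4, [0.0, 0.3, 1.0]), '-y': (35, [-11.2, -9.5, -7.5]), '+y': (21, [-1.0, -0.5, 0.0]), '-x': (11, [-3.5, -2.5, 2.0])}
```

The edge scan puts the board's centre within about 3 mm of the target. Lowering it toward the rim.

```bash
python3 -m handwheel '[[0.001,0.001,0.07,0,0,0,-1],[0.001,0.001,0.15,0,0,0,-1],[0.001,0.001,0.22,0,0,0,-1],[0.001,0.001,0.28,0,0,0,-1],[0.001,0.001,0.32,0,0,0,-1],[0.001,0.001,0.345,0,0,0,-1],[0.001,0.001,0.355,0,0,0,-1],[0.001,0.001,0.355,0,0,0,-1]]'; python3 - <<'E'
from edge import *
for i in range(2): im=eyes.read_camera("scene")
s=monitor.get_state();print(s["eef_pos"],s["contact_force"],row(BT+[0,0,.1],RL));print(edges(im,s["eef_pos"]-[0,0,.01]))
t=eyes.read_camera("top");print(edges(t,s["eef_pos"]-[0,0,.01],"top"))
E
```

```text
time: 31.25
eef_pos: [0.6044, -0.0319, 0.1099]
tcp_rot: [0.124, 0.992, -0.001, 0.002]
contact_force: [-0.9, -0.1, -1.8]
opening: 0.447
finger_force: 61.2
[ 0.60460134 -0.03194073  0.1102393 ] [-0.28329391 -0.67373822 -2.95143207] [ 0.0029  0.0001  0.0256 -0.0005  0.0014 -0.0001]
{'+x': (35, [-9.5, -9.5, -9.0]), '-y': (33, [-2.0, -1.0, -1.0]), '+y': (31, [-11.0, 1.5, 1.5]), '-x': (27, [-7.2, 1.5, 10.3])}
{'+x': (31, [10.8, 12.0, 13.0]), '-y': (35, [-13.5, -12.0, -10.5]), '+y': (29, [-0.5, 0.0, 13.5]), '-x': (9, [2.0, 2.5, 2.5])}
```

```bash
python3 -m handwheel '[[-0.002,0.001,0.015,0,0.001,0,-1],[-0.002,0.001,0.027,0,0.001,0,-1],[-0.002,0.001,0.035,0,0.001,0,-1],[-0.002,0.001,0.035,0,0.001,0,-1]]'
```

```text
time: 31.9
eef_pos: [0.6046, -0.0316, 0.0947]
tcp_rot: [0.124, 0.992, -0.001, -0.001]
contact_force: [0.7, -0.4, -0.7]
opening: 0.443
finger_force: 61.2
```

```bash
python3 -m handwheel '[[0,0,0.004,0,0,0,-1],[0,0,0.008,0,0,0,-1],[0,0,0.008,0,0,0,-1]]'
```

```text
time: 32.28
eef_pos: [0.6052, -0.0317, 0.0932]
tcp_rot: [0.124, 0.992, -0.001, -0.0]
contact_force: [-3.1, 0.2, 3.2]
opening: 0.449
finger_force: 61.8
```

```bash
python3 -m handwheel '[[0,0,0.003,0,0,0,-1],[0,0,0.003,0,0,0,-1],[0,0,0.003,0,0,0,-1]]'
```

```text
time: 32.65
eef_pos: [0.6052, -0.0318, 0.0931]
tcp_rot: [0.124, 0.992, -0.001, -0.0]
contact_force: [-5.6, -0.2, 9.7]
opening: 0.444
finger_force: 62.4
```

It rests on the rim. Opening only partway, so the finger backs clear the slots, then withdrawing.

```bash
python3 -m handwheel '[[0,0,-0.004,0,0,0,-1],[0,0,-0.004,0,0,0,0.25],[0,0,-0.004,0,0,0,0.25],[0,0,-0.004,0,0,0,0.25],[0,0,-0.004,0,0,0,0.25],[0,0,-0.02,0,0,0,0.25],[0,0,-0.06,0,0,0,0.25],[0,0,-0.15,0,0,0,0.25],[0,0,-0.28,0,0,0,0.25],[0,0,-0.4,0,0,0,0.25]]'
```

```text
time: 33.9
eef_pos: [0.6052, -0.0315, 0.2542]
tcp_rot: [0.124, 0.992, -0.001, 0.001]
contact_force: [0.6, 0.2, 0.2]
opening: 0.627
finger_force: 0.0
```

```bash
python3 -m handwheel '[[0.2,0,-0.45,0,0,0,0.25],[0.4,0,-0.45,0,0,0,0.25],[0.4,0,-0.45,0,0,0,0.25],[0.4,0,-0.45,0,0,0,0.25]]'; python3 - <<'E'
from edge import *
im=eyes.read_camera("scene");t=eyes.read_camera("top")
top=np.array([.6055,-.0318,.082])
print(edges(im,top),edges(t,top,"top"))
a=cv2.imread("pics/scene0.png")[:,:,::-1];hs=lambda i:cv2.inRange(cv2.cvtColor(np.ascontiguousarray(i),cv2.COLOR_RGB2HSV),(5,90,40),(22,255,255))
m=hs(im)
for y in (110,116,128,140,152):
    x=np.nonzero(m[y,370:405])[0];print(y,x.min()+370 if len(x) else None,x.max()+370 if len(x) else None)
cv2.imwrite("pics/fs.png",im[:,:,::-1]);cv2.imwrite("pics/ft.png",t[:,:,::-1])
E
```

```text
time: 34.4
eef_pos: [0.4482, 0.0086, 0.4342]
tcp_rot: [0.124, 0.992, -0.001, 0.001]
contact_force: [0.1, 0.2, -0.3]
opening: 0.625
finger_force: 0.0
{'+x': (35, [-10.0, -10.0, -10.0]), '-y': (26, [-1.5, -1.0, -0.6]), '+y': (35, [1.5, 1.5, 2.0]), '-x': (33, [3.0, 3.0, 3.5])} {'+x': (25, [1.5, 2.0, 3.0]), '-y': (16, [4.8, 9.8, 12.1]), '+y': (34, [-9.5, -0.5, 12.4]), '-x': (2, [-10.0, -7.5, -5.0])}
110 386 391
116 386 391
128 387 391
140 387 392
152 387 393
```

```bash
python3 -c "
from plant import ctrl
print(ctrl.sign_off())"
```

```text
the job is handed in; nothing more can be done
None
```

Job handed in at 34 s: beads stirred three turns with all seven still in the bowl, paddle back in its jar, and the top board resting on the rim about 2 mm off centre; the one thing not confirmed is each bead's 10 mm shift, because the beads look alike.

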